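# Roll down the insole board and lock it under the hold-down bar

### The arm

A 7-joint arm with a two-finger parallel gripper is mounted at the origin on the work surface. World frame = base frame: x ahead of the robot, y to its left, z up, the work surface at z = 0. Lengths are in m, angles in rad, forces in N, time in s.
With the tool pointing down it reaches from about 0.425 to 0.925 m from the base axis. Payload 6.8 kg.
Tool frame: the origin (TCP) lies at the very end of the fingers, on their centre line; the grasp point (between the pads) lies 19 mm behind it; z points along the fingers, y is the line along which they close (so a half turn about z gives the same grasp; the last joint's range is limited). The gripper opens to 85 mm and grips with 20 to 120 N. Pads are 22 mm wide; open, the fingers measure 114 mm over their backs; the gripper's body (76 mm by 85 mm) begins 54 mm behind the grasp point. The pads swing forward as they close: fully open they stand 13 mm farther back than shut.
Start: joints at [1.179, 0.477, 0.022, 1.555, -0.011, 1.109, -0.083], TCP at [0.189, -0.648, 0.231] pointing down, gripper open.
Joint ranges: [-2.96, 2.96], [-0.34, 2.1], [-1.41, 1.46], [0.24, 2.44], [-1.37, 4.51], [0.17, 1.92], [-2.96, 2.96]. Speed limits (rad/s): [2.39, 2.39, 3.14, 3.14, 3.14, 3.14, 3.14].

### API

Orientations are given as a unit quaternion [w, x, y, z].
In Python, from station import get_obs, read_camera, hand_in gives the robot as it stands.
- The arm moves only by the tool arm_command, never from a script. Its argument "commands" is one flat list of numbers, 7 for each row, row after row: the shift along the tool's x, y, z in m, then the turn, a rotation vector about the tool's x, y, z in degrees, then the opening, from 0 (shut) to 1 (fully open). In form: [tx, ty, tz, rx, ry, rz, fingers, tx, ty, tz, rx, ry, rz, fingers, ...]. A call has 1 to 8 rows; each row is the pose to reach, as a shift and turn from the pose commanded when the call began, along the tool's axes at that moment; what a row does not reach only later rows make up. A row lasts 1/10 s, in which the tool goes at most 50 mm and 8.59 degrees, less where a joint would pass 70% of its speed; a pose out of reach is approached as far as the arm can. A call with a gripper value outside its range is refused whole. The fingers move at their own pace and stop on an object; "force" is the grip in N (left out, the last holds). Time passes only in rows, so rows that repeat a pose let the fingers close. It gives the time, the measured TCP pose, the force, the opening and the grip force at its end, in the units of the state.
- get_obs(): the state, without advancing time (a new reading comes with each control period).
- read_camera(name): name is "scene" or "top"; returns a dict with "img" (420x560x3 uint8, red, green, blue), "camera_matrix" (3x3 intrinsics, pixels), "k1" (the pictures are not rectified: a ray, as slopes to the right and down, at radius r is drawn at 1 + k1 r^2 times it, then the intrinsics apply), "pose" (4x4, takes a point from camera to world coordinates). Camera axes: x right, y down, z forward; pixel columns grow to the right and rows downward; lengths in m; the calibration is good to about 2 mm. A picture is of the moment at which its call begins. There is no depth.
- hand_in(): hands the job in; it is judged then, once.
The state is a dict: "t": time; "q": joint angles; "joint_vel": joint speeds; "joint_torque": joint torques, N m; "eef_pos": TCP position; "tool_rot": TCP orientation; "contact_force": force on the tool from outside, world axes, zero at the start; "torque": the same for the moment, N m; "gripper_width": opening from 0.0 (shut) to 1.0 (fully open); "grasp_force": force on a finger pad.
Only numpy, scipy, OpenCV 4.12 (cv2) and the standard library are available. Lean on these libraries where they do the work, as an engineer would, in place of code of your own. Each camera call takes 0.05 s, during which the arm holds its last target. There are 200 camera calls.

### The job

Take the hand roller off its rest and roll the raised insole board flat in the jig, from its hinged edge all the way to its free edge, with the drum turning and with firm, steady pressure (the roller's spring about half compressed, roughly 10 N). Then hang the roller back on its rest and push the hold-down bar by its peg until it lies square across the flat board against its stop. Press the board only with the roller, never brutally, and do not disturb the other things on the bench.

Things in the scene. Friction and masses are not known exactly. Their poses are not given: they have to be found in the camera images.
- jig: Fixed jig: plywood base 260 x 150 x 20 mm on the table. Origin: centre of its underside; x runs along the brown insole board from its hinged to its free edge, y across, z up. The board (180 x 80 x 5 mm) covers x -90 to 90, y -40 to 40 mm; lying flat, its top is 25 mm above the table. A steel strip (top 25 mm above the table) lies just outside the hinged edge, x -108 to -92 mm.
- sheet (a joint): Angle (rad) of the insole board about its hinged edge: 0 = flat on the base (hard stop); 0.06 to 0.10 at the start, the free edge 10 to 18 mm up. Its hinge, 20 mm above the table, is stiff (about 0.6 N m) and stays where it is left: a 10 N push closes it once it acts about 60 mm or more from the hinge.
- sheet_free_edge (a point): Middle of the top of the insole board's free edge, 180 mm from its hinge.
- bar (a joint): Angle (rad) of the steel hold-down bar about its upright pivot; it stays where it is left (1 N at the peg moves it). 0 = along the board's long side, pointing to the hinged end, clear of the board; start -0.3 to -0.05 (outwards); grows anticlockwise from above to its stop at 1.571, square across the board. Bar 16 mm wide, 29 to 41 mm above the table, reaching 15 mm behind and 135 mm beyond the pivot.
- bar_peg (a point): Middle of the upright steel push peg (14 mm diameter, 30 mm high, from 41 to 71 mm above the table) on the bar, 120 mm from the pivot; this point is 56 mm above the table.
- jig_pivot (a point): The bar's pivot axis, 41 mm above the table, at x 60, y 62 mm of the jig; the pivot's cap ends 47 mm above the table.
- rest: Fixed wooden rest: a 110 x 110 mm foot with two upright rails (14 mm thick, 100 mm long along y, tops 78 mm above the table) at x = -40 and +40 mm, 66 mm clear between. Origin: centre of its underside. The roller's plate lies across both rails, its long side (x) along the rest's x, either way round, the drum hanging between them.
- roller: Loose hand roller, 0.4 to 0.6 kg: aluminium plate 120 (x) x 84 (y) x 8 mm; on it an upright wooden grip block 26 (x) x 70 (y) x 45 mm high, to be taken from above with the fingers closing along x; under it the sprung drum (see point roller_axle), which rolls along x. Origin: centre of the plate's underside, 78 mm above the table on the rest; z up.
- roller_grip (a point): Middle of the roller's grip block, 37 mm above the roller's origin; the block's top is 53 mm above that origin.
- roller_axle (a point): Centre of the grey drum (48 mm diameter, 64 mm long along the roller's y). Uncompressed, it is 42 mm and the drum's lowest line 66 mm below the roller's origin. The drum can be pushed up 14 mm towards the plate against a spring: 3 N at first, plus 1 N per mm, then a hard stop.
- drum (a joint): Angle (rad) by which the drum has turned on its axle, either sign; 0 at the start; 24 mm of rolling is 1 rad. A stiff bearing: it turns only when the drum rolls under pressure.
- polish_tin: Bystander: round tin, 76 mm across, 28 mm high, loose. Origin: centre of its underside.
- brush: Bystander: flat glue brush 150 mm long, lying loose.
- tack_tin: Bystander: round tin, 59 mm across, 30 mm high, loose.
- hammer: Bystander: hammer 240 mm long, lying loose.
- glue_jar: Bystander: jar 72 mm across, 100 mm high, loose.
Things that resemble listed ones, but are neither listed nor needed, are in the scene too. What is shaped like the roller but blue or red is not meant.

How it is judged:
By the outcome, as a careful person would: the job done as asked, in the order asked, and still so for the second after the job is handed in, with the robot touching nothing.
It also fails if it takes over 72 s, if anything falls off the work surface, if the arm or the gripper's body presses on something with over 40 N, if the wrist force passes 120 N, or if a joint passes its speed limit or range.

## Working session

There is one attempt and no reset: what is moved stays moved. The work goes in short steps, Python scripts to look and compute and a tool call to move; the robot and the scene stay as the last step left them, time stands still between calls to the robot, and variables do not carry over. Pictures are saved under pics/ and viewed, at most 10 in all, crops included, and the job is handed in when it is done.

Besides the shell and the picture viewer there is one more tool, called after ">>>" by a JSON object that holds its "fn" and its "kwargs", one argument or row to a line. arm_command: Moves the arm, as the interface text tells. Its arguments: {"type":"object","properties":{"commands":{"type":"array","items":{"type":"number"}},"force":{"type":"number"}},"required":["commands"]}

```bash
mkdir -p pics; ls; python3 - <<'E'
from station import get_obs, read_camera
import cv2,pickle
o=get_obs();print(o)
for n in("scene","top"):
    c=read_camera(n);pickle.dump(c,open(f"{n}0.pkl","wb"));cv2.imwrite(f"pics/{n}0.png",c["img"][...,::-1]);print(c["camera_matrix"],c["k1"],c["pose"])
E
```

```text
pics
{'t': 0.0, 'q': array([ 1.17887651,  0.47781404,  0.02235954,  1.55647141, -0.01150219,
        1.1092835 , -0.08309573]), 'joint_vel': array([-3.17045679e-04,  3.63930390e-04, -1.72298576e-03, -4.03225546e-05,
        1.43111490e-03,  5.32738131e-04,  1.42124735e-03]), 'joint_torque': array([-8.34118055e-05, -5.96450758e+01,  1.60782259e+00, -2.81188881e+01,
        1.24867281e-02,  9.47058492e-03, -5.46988034e-06]), 'eef_pos': array([ 0.18882279, -0.64742824,  0.23030833]), 'tool_rot': array([-9.01527783e-04,  9.89946752e-01,  1.41437530e-01, -2.02145603e-04]), 'contact_force': array([ 0.36963419, -0.03123564, -0.10034915]), 'torque': array([0.02815004, 0.02545807, 0.02551295]), 'grasp_force': 0.0, 'gripper_width': 1.001928299708775}
[[390.8123029    0.         282.92746265]
 [  0.         390.8123029  205.45095621]
 [  0.           0.           1.        ]] -0.006035916807357914 [[ 0.73979874  0.53901294 -0.40269452  1.01224666]
 [ 0.67281409 -0.58877213  0.44796047 -0.48414642]
 [ 0.00436118 -0.60233914 -0.79822838  0.91446659]
 [ 0.          0.          0.          1.        ]]
[[398.62024072   0.         276.10976333]
 [  0.         398.62024072 211.55786049]
 [  0.           0.           1.        ]] -0.0015936543765073586 [[ 1.62213318e-02 -9.99000286e-01  4.16568909e-02  5.29287755e-01]
 [-9.99812137e-01 -1.66484047e-02 -9.92576843e-03 -6.72245619e-04]
 [ 1.06093663e-02 -4.14880559e-02 -9.99082671e-01  1.37904850e+00]
 [ 0.00000000e+00  0.00000000e+00  0.00000000e+00  1.00000000e+00]]
```

View pics/scene0.png

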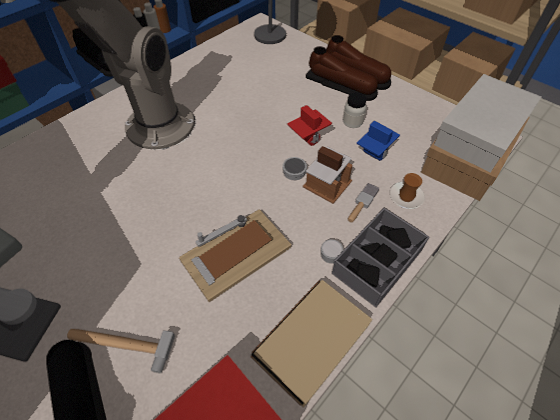

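View pics/top0.png

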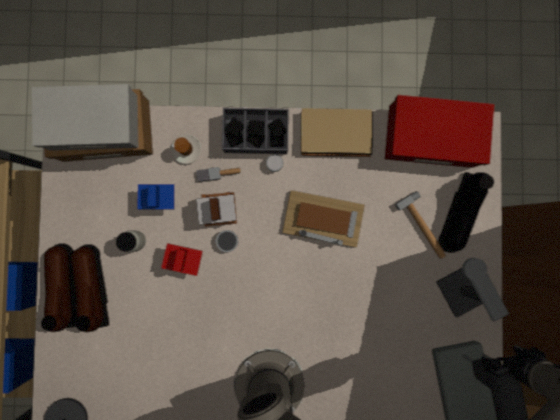

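Candidates for the roller, by scene/top pixel:
- Aluminium plate with brown grip on the wooden rest: (330,165) / (217,209)
- Red one: (310,122) / (182,260)
- Blue one: (378,138) / (155,197)

I choose the aluminium one on the rest. The jig is at (237,252) / (323,220), with its steel strip, and so its hinged end, at the right in the top view. Next is one close crop of the roller and jig in both views.

```bash
python3 - <<'E'
import cv2,numpy as np
s=cv2.imread("pics/scene0.png");t=cv2.imread("pics/top0.png")
def g(i,x,y,w,h): return cv2.convertScaleAbs(cv2.resize(i[y:y+h,x:x+w],(400,300),interpolation=cv2.INTER_CUBIC),alpha=1.3)
a=np.vstack([np.hstack([g(s,290,135,80,60+0),g(t,180,179,80,60)]),np.hstack([g(s,172,195,128,96+12-12),g(t,275,182,96,72)])])
cv2.imwrite("pics/crop0.png",a)
E
```

```text
(no output)
```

View pics/crop0.png

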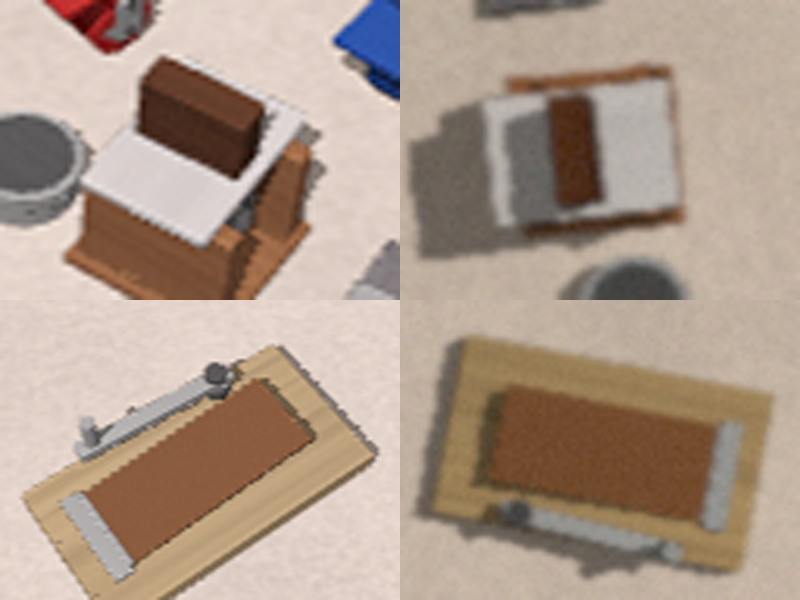

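The crop confirms the silver plate with the brown grip on the wooden rest. The plate's corners in the top view are near (197,199), (234,195), (237,221) and (200,225). In the jig, the strip is at the right end, the bar pivot cap is near top (303,232) and the peg near (340,241).

```bash
cat > h.py <<'E'
import numpy as np,cv2,pickle
def ray(c,px,z):
    K=c["camera_matrix"];k=c["k1"];P=c["pose"]
    d=cv2.undistortPoints(np.array([[px]],float),K,np.array([k,0,0,0,0.]))[0,0]
    v=P[:3,:3]@[d[0],d[1],1];o=P[:3,3];return o+v*(z-o[2])/v[2]
def fit(model,pts):
    m=np.array(model,float);p=np.array(pts)[:,:2];a=m-m.mean(0);b=p-p.mean(0)
    th=np.arctan2((a[:,0]*b[:,1]-a[:,1]*b[:,0]).sum(),(a*b).sum());R=np.array([[np.cos(th),-np.sin(th)],[np.sin(th),np.cos(th)]])
    t=p.mean(0)-R@m.mean(0);return t,th,R,np.abs(m@R.T+t-p).max()
E
python3 - <<'E'
from h import *
S=pickle.load(open("scene0.pkl","rb"));T=pickle.load(open("top0.pkl","rb"))
np.set_printoptions(precision=4,suppress=True)
s1=lambda x,y:ray1(S,(290+x/5,135+y/5));
def A(x,y,z):return ray(S,(289.6+x/5,134.6+y/5),z)
def B(x,y,z):return ray(T,(179.6+(x-400)/5,178.6+y/5),z)
def C(x,y,z):return ray(S,(171.66+x/3.125,194.66+(y-300)/3.125),z)
def D(x,y,z):return ray(T,(274.6+(x-400)/4.167,181.6+(y-300)/4.167),z)
# plate, model x -> world +y : use corners; top-left img=(+x? ) 
z=.086;L=.06;W=.042
m=[(L,W*-1),(-L,-W),(-L,W),(L,W)] # img TL(+wy,+wx), TR, BR, BL
p=[B(485,98,z),B(668,80,z),B(685,208,z),B(498,228,z)]
r=fit(m,p);print("roller top",r[0],r[1],r[3])
p2=[A(305,115,z),A(207,243,z),A(82,188,z)]
print(np.array(p),np.array(p2))
m2=[(L,-W),(-L,-W),(-L,W)]
r=fit(m2,p2);print("roller scene",r[0],r[1],r[3])
g=[B(547,95,.131),B(592,95,.131),B(605,205,.131),B(558,210,.131)];print("grip top",np.mean(g,0))
g=[A(140,75,.131),A(163,55,.131),A(267,100,.131),A(245,125,.131)];print("grip sc",np.mean(g,0))
z=.02;m=[(.13,-.075),(-.13,-.075),(-.13,.075),(.13,.075)]
p=[D(463,338,z),D(773,393,z),D(740,572,z),D(433,512,z)]
r=fit(m,p);print("jig top",r[0],r[1],r[3])
p2=[C(377,453,z),C(25,497,z),C(278,347,z)];m2=[m[0],m[2],m[3]]
r=fit(m2,p2);print("jig scene",r[0],r[1],r[3])
z=.025;m=[(-.092,-.04),(-.108,-.04),(-.108,.04),(-.092,.04)]
p=[D(727,422,z),D(743,424,z),D(722,532,z),D(703,529,z)];r=fit(m,p);print("strip",np.mean(p,0),r[3])
p=[C(133,570,z),C(117,580,z),C(62,500,z),C(82,490,z)];print("strip sc",np.mean(p,0))
print("cap",D(515,510,.047),C(216,372,.047),"peg",D(672,548,.071),C(88,420,.071))
E
```

```text
roller top [0.5874 0.1802] 1.6962483798411931 0.001330720756615722
[[0.6223 0.2451 0.086 ]
 [0.636  0.1268 0.086 ]
 [0.553  0.114  0.086 ]
 [0.5381 0.2347 0.086 ]] [[0.6224 0.2446 0.086 ]
 [0.6407 0.1282 0.086 ]
 [0.563  0.1125 0.086 ]]
roller scene [0.5914 0.179 ] 1.7501679038071978 0.002702519246592372
grip top [0.5866 0.1792 0.131 ]
grip sc [0.5893 0.1831 0.131 ]
jig top [ 0.5651 -0.1752] 1.4036588981037714 0.00264178117360251
jig scene [ 0.573  -0.1755] 1.400188481882589 0.0035956983969417378
strip [ 0.5477 -0.274   0.025 ] 0.005635664803147256
strip sc [ 0.5511 -0.2725  0.025 ]
cap [ 0.518  -0.1021  0.047 ] [ 0.5182 -0.1054  0.047 ] peg [ 0.4903 -0.2244  0.071 ] [ 0.4892 -0.2204  0.071 ]
```

```bash
cat >> h.py <<'E'
from scipy.spatial.transform import Rotation as Rt
def rel(cmd,tgt):
    # cmd,tgt: x,y,z,heading of tool y (tool straight down); returns tool shift m and rz deg
    h=cmd[3];Y=np.array([np.cos(h),np.sin(h)]);X=np.array([-Y[1],Y[0]]) # z down: x = y x z
    d=np.subtract(tgt[:2],cmd[:2]);dh=(tgt[3]-h+np.pi/2)%np.pi-np.pi/2
    return np.round([d@X,d@Y,cmd[2]-tgt[2],-np.degrees(dh)],4)
def pose(o):
    q=o["tool_rot"];M=Rt.from_quat([q[1],q[2],q[3],q[0]]).as_matrix()
    return [*o["eef_pos"],np.arctan2(M[1,1],M[0,1])],M
E
python3 - <<'E'
from h import *; from station import get_obs
o=get_obs();p,M=pose(o);print(p,M.round(4))
h=1.70-np.pi
a=[.5,-.3,.3,h];b=[.5885,.18,.25,h]
print(rel(p,a),rel(p,b))
E
```

```text
[np.float64(0.18881522977222015), np.float64(-0.6474848423775272), np.float64(0.23041597303959754), np.float64(-1.2870632708420793)] [[ 9.600e-01  2.799e-01 -6.000e-04]
 [ 2.799e-01 -9.600e-01  1.600e-03]
 [-1.000e-04 -1.700e-03 -1.000e+00]]
[ 0.396  -0.2465 -0.0696  8.8539] [ 0.6154 -0.6825 -0.0196  8.8539]
```

>>> {"fn": "arm_command", "kwargs": {
  "commands": [0.396,-0.2465,-0.07,0,0,8.85,1,0.396,-0.2465,-0.07,0,0,8.85,1,0.396,-0.2465,-0.07,0,0,8.85,1,0.396,-0.2465,-0.07,0,0,8.85,1,0.396,-0.2465,-0.07,0,0,8.85,1,0.396,-0.2465,-0.07,0,0,8.85,1,0.396,-0.2465,-0.07,0,0,8.85,1,0.396,-0.2465,-0.07,0,0,8.85,1]
}}

```text
t: 0.9
eef_pos: [0.4536, -0.3515, 0.2907]
tool_rot: [-0.0, 0.998, 0.065, -0.0]
contact_force: [-0.1, -1.1, 0.7]
gripper_width: 1.004
grasp_force: 0.0
```

```bash
python3 - <<'E'
from h import *; from station import get_obs
o=get_obs();p,M=pose(o);print(p,M.round(4),o["t"],o["q"])
h=1.70-np.pi
print(rel(p,[.5885,.18,.25,h]))
E
```

```text
[np.float64(0.4536451245291435), np.float64(-0.3515124377716873), np.float64(0.2907469574651402), np.float64(-1.4415277770379895)] [[ 9.917e-01  1.289e-01 -5.000e-04]
 [ 1.289e-01 -9.917e-01  1.000e-04]
 [-4.000e-04 -2.000e-04 -1.000e+00]] 0.9 [ 0.63578597  0.26411196 -0.1044727   1.72543167  0.02993617  1.15403884
 -0.91875019]
[ 0.2022 -0.5097  0.0407  0.0037]
```

>>> {"fn": "arm_command", "kwargs": {
  "commands": [0.202,-0.51,0.04,0,0,0,1,0.202,-0.51,0.04,0,0,0,1,0.202,-0.51,0.04,0,0,0,1,0.202,-0.51,0.04,0,0,0,1,0.202,-0.51,0.04,0,0,0,1,0.202,-0.51,0.04,0,0,0,1,0.202,-0.51,0.04,0,0,0,1,0.202,-0.51,0.04,0,0,0,1]
}}

```text
t: 1.7
eef_pos: [0.5506, 0.0352, 0.2613]
tool_rot: [0.0, 0.998, 0.064, -0.0]
contact_force: [0.8, -0.6, -0.1]
gripper_width: 0.999
grasp_force: 0.0
```

```bash
python3 - <<'E'
from h import *; from station import get_obs
o=get_obs();p,M=pose(o);print(p,o["t"])
print(rel(p,[.5885,.18,.22,1.70]))
E
```

```text
[np.float64(0.5506319731037097), np.float64(0.035240248937539326), np.float64(0.2612717012561672), np.float64(-1.441786671051888)] 1.7
[ 0.0562 -0.1387  0.0413 -0.0111]
```

>>> {"fn": "arm_command", "kwargs": {
  "commands": [0.056,-0.139,0.04,0,0,0,1,0.056,-0.139,0.04,0,0,0,1,0.056,-0.139,0.04,0,0,0,1,0.056,-0.139,0.04,0,0,0,1,0.056,-0.139,0.04,0,0,0,1,0.056,-0.139,0.04,0,0,0,1]
}}

```text
t: 2.3
eef_pos: [0.5883, 0.1769, 0.2214]
tool_rot: [0.001, 0.998, 0.064, -0.0]
contact_force: [0.0, 0.1, 0.1]
gripper_width: 1.001
grasp_force: 0.0
```

```bash
python3 - <<'E'
from h import *; from station import get_obs,read_camera
o=get_obs();p,M=pose(o);print(p,o["t"])
print(rel(p,[.5885,.18,.098,1.70]))
c=read_camera("scene");t=read_camera("top")
a=cv2.resize(c["img"][80:200,260:420],(480,360),interpolation=cv2.INTER_CUBIC);b=cv2.resize(t["img"][160:260,150:260],(396,360),interpolation=cv2.INTER_CUBIC)
cv2.imwrite("pics/c2.png",np.hstack([a,b])[:,:800,::-1])
E
```

```text
[np.float64(0.5883488690822308), np.float64(0.1769408475228358), np.float64(0.22136326948919946), np.float64(-1.4427611839927552)] 2.3
[ 0.0005 -0.003   0.1234 -0.067 ]
```

View pics/c2.png

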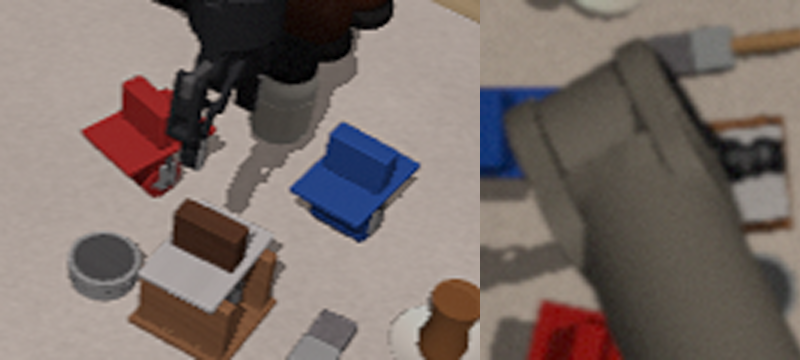

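The gripper hangs above the grip block: fingers at scene (323,118), block at (330,158). The spread along the roller's x is ample, so I descend and close.

>>> {"fn": "arm_command", "kwargs": {
  "commands": [0,-0.003,0.045,0,0,0,1,0,-0.003,0.085,0,0,0,1,0,-0.003,0.11,0,0,0,1,0,-0.003,0.124,0,0,0,1,0,-0.003,0.124,0,0,0,1,0,-0.003,0.124,0,0,0,1],
  "force": 80
}}

```text
t: 3.0
eef_pos: [0.5889, 0.1812, 0.0989]
tool_rot: [-0.0, 0.998, 0.064, 0.001]
contact_force: [0.2, -0.9, -0.0]
gripper_width: 0.999
grasp_force: 0.0
```

>>> {"fn": "arm_command", "kwargs": {
  "commands": [0,0,0,0,0,0,0.3,0,0,0,0,0,0,0.2,0,0,0,0,0,0,0.1,0,0,0,0,0,0,0,0,0,0,0,0,0,0,0,0,0,0,0,0,0],
  "force": 80
}}

```text
t: 3.6
eef_pos: [0.5884, 0.1818, 0.0983]
tool_rot: [-0.0, 0.998, 0.065, 0.001]
contact_force: [-1.3, -1.2, 6.3]
gripper_width: 0.293
grasp_force: 79.9
```

>>> {"fn": "arm_command", "kwargs": {
  "commands": [0,0,-0.01,0,0,0,0,0,0,-0.03,0,0,0,0,0,0,-0.06,0,0,0,0,0,0,-0.09,0,0,0,0,0,0,-0.11,0,0,0,0,0,0,-0.12,0,0,0,0,0,0,-0.12,0,0,0,0,0,0,-0.12,0,0,0,0]
}}

```text
t: 4.4
eef_pos: [0.5871, 0.181, 0.2162]
tool_rot: [0.0, 0.998, 0.065, -0.001]
contact_force: [0.5, 0.2, -6.3]
gripper_width: 0.292
grasp_force: 79.0
```

```bash
python3 - <<'E'
from h import *; from station import get_obs,read_camera
o=get_obs();p,M=pose(o);print(p,o["t"],o["contact_force"],o["torque"],o["gripper_width"],M.round(3))
print(rel(p,[.552,-.274,.20,1.402]))
E
```

```text
[np.float64(0.5870957097656694), np.float64(0.18096594886645187), np.float64(0.21617918780022904), np.float64(-1.4415786253109575)] 4.4 [ 0.51806903  0.23968582 -6.26162122] [-0.00146011 -0.01366233 -0.00818254] 0.2919838243966512 [[ 0.992  0.129 -0.002]
 [ 0.129 -0.992 -0.001]
 [-0.002  0.001 -1.   ]]
[-9.34000e-02  4.46700e-01  1.62000e-02  1.70749e+01]
```

>>> {"fn": "arm_command", "kwargs": {
  "commands": [-0.004,0.02,0,0,0,1,0,-0.013,0.06,0,0,0,3,0,-0.022,0.107,0.003,0,0,5,0,-0.033,0.155,0.005,0,0,7,0,-0.043,0.203,0.007,0,0,9,0,-0.053,0.25,0.01,0,0,11,0,-0.063,0.298,0.012,0,0,13,0,-0.073,0.345,0.014,0,0,15,0]
}}

```text
t: 5.2
eef_pos: [0.5582, -0.1728, 0.202]
tool_rot: [0.0, 0.998, -0.067, -0.001]
contact_force: [1.3, -0.3, -5.4]
gripper_width: 0.294
grasp_force: 79.5
```

```bash
python3 - <<'E'
from h import *; from station import get_obs,read_camera
o=get_obs();p,M=pose(o);print(p,o["t"])
print(rel(p,[.552,-.274,.20,1.402]))
E
```

```text
[np.float64(0.5581719354404019), np.float64(-0.1727546526225713), np.float64(0.20200623927694314), np.float64(-1.7057208686413938)] 5.2
[0.0075 0.1012 0.002  1.9407]
```

>>> {"fn": "arm_command", "kwargs": {
  "commands": [0.003,0.03,0,0,0,1,0,0.005,0.06,0.001,0,0,1.9,0,0.0075,0.085,0.002,0,0,1.9,0,0.0075,0.097,0.002,0,0,1.9,0,0.0075,0.101,0.002,0,0,1.9,0,0.0075,0.101,0.002,0,0,1.9,0,0.0075,0.101,0.002,0,0,1.9,0,0.0075,0.101,0.002,0,0,1.9,0]
}}

```text
t: 6.0
eef_pos: [0.5546, -0.2693, 0.2016]
tool_rot: [-0.0, 0.997, -0.082, 0.0]
contact_force: [-0.1, 1.1, -4.6]
gripper_width: 0.295
grasp_force: 79.6
```

```bash
python3 - <<'E'
from h import *; from station import get_obs,read_camera
o=get_obs();p,M=pose(o);print(p,o["t"],o["contact_force"],o["torque"])
print(rel(p,[.552,-.274,.125,1.402]))
c=read_camera("scene");t=read_camera("top")
a=cv2.resize(c["img"][180:310,150:310],(480,390),interpolation=cv2.INTER_CUBIC);b=cv2.resize(t["img"][165:265,270:390],(320,267),interpolation=cv2.INTER_CUBIC)
b=cv2.copyMakeBorder(b,0,123,0,0,cv2.BORDER_CONSTANT)
cv2.imwrite("pics/c3.png",np.hstack([a,b])[:,:,::-1])
E
```

```text
[np.float64(0.5546228853439085), np.float64(-0.26931194250485274), np.float64(0.2016348053492336), np.float64(-1.7340003888124738)] 6.0 [-0.09394745  1.10484908 -4.55344461] [-0.00779295  0.03544885  0.04089312]
[-0.0018  0.0051  0.0766  0.3204]
```

View pics/c3.png

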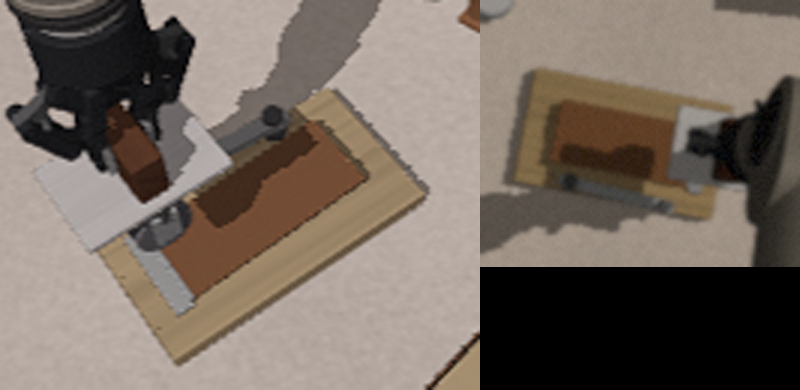

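The roller hangs level above the strip, with its plate edge parallel to the board. Drum is at scene (204,253), strip at (205,270). Lowering now.

>>> {"fn": "arm_command", "kwargs": {
  "commands": [-0.002,0.005,0.03,0,0,0.3,0,-0.002,0.005,0.06,0,0,0.3,0,-0.002,0.005,0.077,0,0,0.3,0,-0.002,0.005,0.085,0,0,0.3,0,-0.002,0.005,0.09,0,0,0.3,0,-0.002,0.005,0.09,0,0,0.3,0,-0.002,0.005,0.09,0,0,0.3,0]
}}

```text
t: 6.8
eef_pos: [0.5522, -0.276, 0.1127]
tool_rot: [0.0, 0.996, -0.085, 0.001]
contact_force: [-0.3, -0.1, -5.0]
gripper_width: 0.295
grasp_force: 79.8
```

```bash
python3 - <<'E'
from h import *; from station import get_obs,read_camera
o=get_obs();p,M=pose(o);print(p,o["t"],o["contact_force"],o["torque"])
print(rel(p,[.552,-.274,.104,1.402]))
E
```

```text
[np.float64(0.5522135517691042), np.float64(-0.2759756119873339), np.float64(0.11271146831954769), np.float64(-1.741497899868166)] 6.8 [-0.29164134 -0.13872085 -5.0080834 ] [-0.0582116  -0.00126259 -0.02272479]
[-0.0005 -0.0019  0.0087 -0.1092]
```

>>> {"fn": "arm_command", "kwargs": {
  "commands": [0,-0.002,0.003,0,0,0,0,0,-0.002,0.006,0,0,0,0,0,-0.002,0.009,0,0,0,0,0,-0.002,0.009,0,0,0,0,0,-0.002,0.009,0,0,0,0]
}}

```text
t: 7.3
eef_pos: [0.5529, -0.2743, 0.1041]
tool_rot: [0.0, 0.996, -0.085, 0.001]
contact_force: [-0.7, 0.3, 6.4]
gripper_width: 0.29
grasp_force: 81.1
```

```bash
python3 - <<'E'
from h import *; from station import get_obs,read_camera
o=get_obs();p,M=pose(o);print(p,o["t"],o["contact_force"],o["torque"],M.round(3))
c,s=np.cos(1.402),np.sin(1.402)
for d in (.19,):print(rel(p,[.552+c*d,-.274+s*d,.104,1.402]))
E
```

```text
[np.float64(0.5529473530117393), np.float64(-0.2743055476273251), np.float64(0.1040650533602677), np.float64(-1.7418601857242817)] 7.3 [-0.73441137  0.25074978  6.42622564] [-0.01743508  0.28750282 -0.01927868] [[ 0.985 -0.17   0.003]
 [-0.17  -0.985 -0.001]
 [ 0.003  0.001 -1.   ]]
[-1.400e-03 -1.901e-01  1.000e-04 -1.299e-01]
```

>>> {"fn": "arm_command", "kwargs": {
  "commands": [0,-0.003,-0.001,0,-0.1,0,0,0,-0.007,-0.001,0,-0.2,0,0,0,-0.011,-0.001,0,-0.3,0,0,0,-0.015,-0.001,0,-0.3,0,0,0,-0.019,-0.0015,0,-0.3,0,0,-0.001,-0.023,-0.0015,0,-0.3,-0.1,0,-0.001,-0.027,-0.002,0,-0.3,-0.1,0,-0.001,-0.031,-0.0025,0,-0.3,-0.1,0]
}}

```text
t: 8.1
eef_pos: [0.558, -0.2445, 0.107]
tool_rot: [0.001, 0.996, -0.085, -0.0]
contact_force: [0.2, -2.6, 5.8]
gripper_width: 0.293
grasp_force: 81.1
```

```bash
cat > s.py <<'E'
from h import *; from station import get_obs
o=get_obs();p,M=pose(o);c,s=np.cos(1.402),np.sin(1.402)
d=np.array(p[:2])-[.569,-.1753]
print("jig",(d@[c,s]).round(4),(d@[-s,c]).round(4),"z",p[2].round(4),"h",(p[3]+np.pi).round(4),"t",o["t"],o["contact_force"].round(2),o["torque"].round(3),M[2].round(4))
E
python3 s.py
```

```text
jig -0.0701 -0.0008 z 0.107 h 1.4008 t 8.1 [ 0.2  -2.59  5.75] [-0.702 -0.172 -0.022] [ 0.      0.0017 -1.    ]
```

>>> {"fn": "arm_command", "kwargs": {
  "commands": [0,-0.004,-0.0003,0,0.1,0,0,0,-0.008,-0.0006,0,0.1,0,0,0,-0.012,-0.0009,0,0.1,0,0,0,-0.016,-0.0012,0,0.1,0,0,0,-0.02,-0.0015,0,0.1,0,0,0,-0.024,-0.0018,0,0.1,0,0]
}}

```text
t: 8.7
eef_pos: [0.5621, -0.2208, 0.1087]
tool_rot: [0.001, 0.996, -0.085, 0.001]
contact_force: [0.6, -2.1, 4.9]
gripper_width: 0.292
grasp_force: 81.1
```

```bash
python3 s.py
```

```text
jig -0.046 -0.0008 z 0.1087 h 1.4008 t 8.7 [ 0.61 -2.07  4.87] [-0.625 -0.179 -0.079] [ 0.0016  0.0015 -1.    ]
```

>>> {"fn": "arm_command", "kwargs": {
  "commands": [0,-0.004,-0.0002,0,0.05,0,0,0,-0.008,-0.0004,0,0.05,0,0,0,-0.012,-0.0005,0,0.05,0,0,0,-0.016,-0.0005,0,0.05,0,0]
}}

```text
t: 9.1
eef_pos: [0.5646, -0.2041, 0.1086]
tool_rot: [0.0, 0.996, -0.085, 0.001]
contact_force: [4.0, -2.4, 4.3]
gripper_width: 0.293
grasp_force: 81.0
```

```bash
python3 s.py
```

```text
jig -0.0291 -0.0005 z 0.1086 h 1.4014 t 9.1 [ 3.95 -2.38  4.32] [-0.631 -0.861  0.024] [ 1.8e-03  5.0e-04 -1.0e+00]
```

>>> {"fn": "arm_command", "kwargs": {
  "commands": [0,-0.004,0.0008,0,0,0,0,0,-0.008,0.0016,0,0,0,0,0,-0.012,0.0024,0,0,0,0,0,-0.016,0.0032,0,0,0,0]
}}

```text
t: 9.5
eef_pos: [0.5666, -0.1876, 0.1046]
tool_rot: [-0.0, 0.996, -0.084, -0.0]
contact_force: [4.2, -1.5, 5.4]
gripper_width: 0.293
grasp_force: 81.0
```

```bash
python3 s.py
```

```text
jig -0.0125 0.0003 z 0.1046 h 1.4019 t 9.5 [ 4.16 -1.48  5.44] [-0.584 -1.241  0.042] [-3.e-04 -0.e+00 -1.e+00]
```

>>> {"fn": "arm_command", "kwargs": {
  "commands": [0.0005,-0.004,0,0,0,0,0,0.001,-0.008,0,0,0,0,0,0.001,-0.012,0,0,0,0,0,0.001,-0.016,0,0,0,0,0,0.001,-0.02,0,0,0,0,0,0.001,-0.024,0,0,0,0,0,0.001,-0.028,0,0,0,0,0,0.001,-0.032,0,0,0,0,0]
}}

```text
t: 10.3
eef_pos: [0.5721, -0.1562, 0.1044]
tool_rot: [-0.0, 0.996, -0.084, -0.001]
contact_force: [3.6, -1.9, 6.6]
gripper_width: 0.295
grasp_force: 81.2
```

```bash
python3 s.py
```

```text
jig 0.0193 0.0002 z 0.1044 h 1.4019 t 10.3 [ 3.56 -1.88  6.57] [-0.558 -0.853  0.113] [-2.1e-03  1.0e-04 -1.0e+00]
```

>>> {"fn": "arm_command", "kwargs": {
  "commands": [0.0005,-0.004,-0.0005,0,0.1,0,0,0.001,-0.008,-0.001,0,0.1,0,0,0.001,-0.012,-0.001,0,0.1,0,0,0.001,-0.016,-0.001,0,0.1,0,0,0.0015,-0.02,-0.001,0,0.1,0,0,0.0015,-0.024,-0.001,0,0.1,0,0,0.002,-0.028,-0.001,0,0.1,0,0,0.002,-0.032,-0.001,0,0.1,0,0]
}}

```text
t: 11.1
eef_pos: [0.5778, -0.125, 0.1047]
tool_rot: [0.0, 0.996, -0.084, -0.002]
contact_force: [0.4, -1.0, 6.0]
gripper_width: 0.289
grasp_force: 81.1
```

```bash
python3 s.py
```

```text
jig 0.0511 -0.0002 z 0.1047 h 1.4017 t 11.1 [ 0.38 -1.04  5.98] [-0.43  -0.255 -0.025] [-3.9e-03  4.0e-04 -1.0e+00]
```

>>> {"fn": "arm_command", "kwargs": {
  "commands": [0,-0.005,-0.0005,0,0,0,0,0,-0.01,-0.0005,0,0,0,0,0.0005,-0.015,-0.0005,0,0,0,0,0.0005,-0.02,-0.0005,0,0,0,0,0.0005,-0.025,-0.0005,0,0,0,0,0.0005,-0.03,-0.0005,0,0,0,0,0.001,-0.035,-0.0005,0,0,0,0,0.001,-0.039,-0.0005,0,0,0,0]
}}

```text
t: 11.9
eef_pos: [0.5846, -0.0864, 0.1049]
tool_rot: [0.0, 0.996, -0.084, -0.003]
contact_force: [0.9, -0.4, 5.1]
gripper_width: 0.291
grasp_force: 81.1
```

```bash
python3 s.py
```

```text
jig 0.0903 -0.0004 z 0.1049 h 1.4017 t 11.9 [ 0.88 -0.39  5.09] [-0.169 -0.024  0.027] [-5.4e-03  5.0e-04 -1.0e+00]
```

>>> {"fn": "arm_command", "kwargs": {
  "commands": [0,-0.002,0,0,0,0,0,0,-0.003,0,0,0,0,0,0,-0.003,-0.005,0,0,0,0,0,-0.003,-0.015,0,0,0,0,0,-0.003,-0.04,0,0,0,0,0,-0.003,-0.08,0,0,0,0,0,-0.003,-0.11,0,0,0,0,0,-0.003,-0.11,0,0,0,0]
}}

```text
t: 12.7
eef_pos: [0.5887, -0.0846, 0.2195]
tool_rot: [0.0, 0.996, -0.085, 0.002]
contact_force: [0.6, -0.3, -4.7]
gripper_width: 0.296
grasp_force: 80.2
```

```bash
cat >> s.py <<'E'
print(rel(p,[.5884,.1818,.2,1.70]))
E
python3 s.py
python3 - <<'E'
from h import *;from station import read_camera
c=read_camera("scene")
cv2.imwrite("pics/c4.png",cv2.resize(c["img"][150:310,160:340],(675,600),interpolation=cv2.INTER_CUBIC)[:,:,::-1])
E
```

```text
jig 0.0927 -0.0042 z 0.2195 h 1.4009 t 12.7 [ 0.6  -0.28 -4.71] [-0.005 -0.114 -0.044] [ 0.0045 -0.     -1.    ]
[ -0.0453  -0.2625   0.0195 -17.1358]
```

View pics/c4.png

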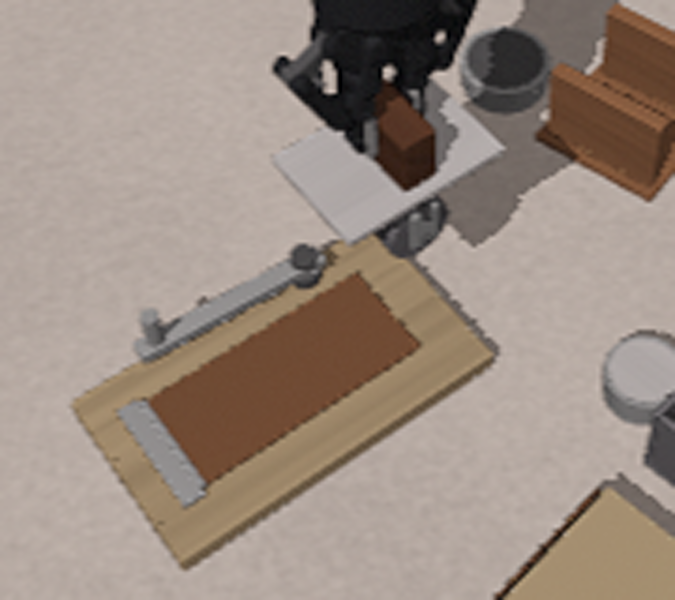

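The board now lies flat: no gap under its free edge near scene (266,235), and bar and tins are untouched. Returning the roller.

>>> {"fn": "arm_command", "kwargs": {
  "commands": [-0.003,-0.015,0,0,-0.25,-1,0,-0.009,-0.05,0,0,-0.25,-3,0,-0.016,-0.09,0,0,-0.25,-6,0,-0.023,-0.135,0,0,-0.25,-9,0,-0.031,-0.18,0,0,-0.25,-12,0,-0.038,-0.22,0,0,-0.25,-15,0,-0.043,-0.25,0,0,-0.25,-17.1,0,-0.045,-0.2625,0,0,-0.25,-17.1,0]
}}

```text
t: 13.55
eef_pos: [0.5839, 0.1877, 0.213]
tool_rot: [-0.001, 0.998, 0.069, -0.005]
contact_force: [-0.5, 0.1, -4.2]
gripper_width: 0.292
grasp_force: 79.9
```

>>> {"fn": "arm_command", "kwargs": {
  "commands": [0,0,0,0,0,0,0,0,0,0,0,0,0,0,0,0,0,0,0,0,0,0,0,0,0,0,0,0]
}}

```text
t: 13.95
eef_pos: [0.5873, 0.1802, 0.2154]
tool_rot: [0.0, 0.998, 0.063, -0.003]
contact_force: [-0.1, -0.1, -5.6]
gripper_width: 0.287
grasp_force: 79.9
```

```bash
python3 s.py
python3 - <<'E'
from h import *;from station import read_camera
c=read_camera("scene");t=read_camera("top")
a=cv2.resize(c["img"][95:215,280:400],(480,480),interpolation=cv2.INTER_CUBIC);b=cv2.resize(t["img"][165:245,180:260],(320,320),interpolation=cv2.INTER_CUBIC)
b=cv2.copyMakeBorder(b,0,160,0,0,cv2.BORDER_CONSTANT)
cv2.imwrite("pics/c5.png",np.hstack([a,b])[:,:,::-1])
E
```

```text
jig 0.3535 0.0417 z 0.2154 h 1.6973 t 13.95 [-0.14 -0.14 -5.64] [0.06  0.008 0.012] [-5.7e-03  1.0e-04 -1.0e+00]
[ 0.0013 -0.0014  0.0154 -0.1532]
```

View pics/c5.png

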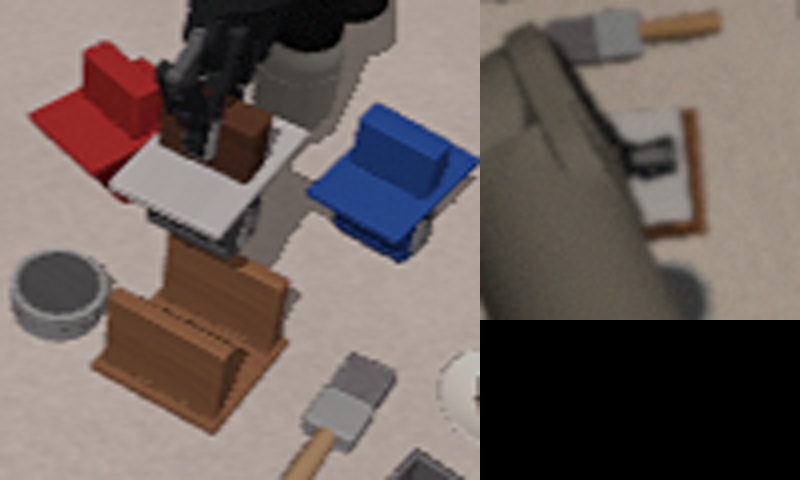

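The rest stands empty, rails near scene (324,175) and (337,160), with the roller level above it. I check the rest's centre against the pick pose.

```bash
python3 - <<'E'
from h import *
S=pickle.load(open("scene0.pkl","rb"))
f=lambda x,y:ray(S,(279.6+x/4,94.6+y/4),.078)
n=[f(110,292),f(236,352),f(244,347),f(119,287)];m=[f(168,240),f(284,285),f(288,281),f(173,235)]
print(np.mean(n,0),np.mean(m,0),(np.mean(n,0)+np.mean(m,0))/2)
d=np.mean(m,0)-np.mean(n,0);print(np.hypot(d[0],d[1]),np.arctan2(d[1],d[0]),n,m)
E
```

```text
[0.60125401 0.14607876 0.078     ] [0.59278921 0.21694959 0.078     ] [0.59702161 0.18151417 0.078     ]
0.07137455748047876 1.6896729585571233 [array([0.54952944, 0.13403705, 0.078     ]), array([0.65148122, 0.15029378, 0.078     ]), array([0.65282566, 0.15778176, 0.078     ]), array([0.55117973, 0.14220243, 0.078     ])] [array([0.54760143, 0.203214  , 0.078     ]), array([0.6383336 , 0.22481398, 0.078     ]), array([0.6381289 , 0.22998959, 0.078     ]), array([0.54709293, 0.20978077, 0.078     ])]
```

>>> {"fn": "arm_command", "kwargs": {
  "commands": [0.0015,-0.0015,0.03,0,0.2,0,0,0.0015,-0.0015,0.06,0,0.2,0,0,0.0015,-0.0015,0.085,0,0.2,0,0,0.0015,-0.0015,0.1,0,0.2,0,0,0.0015,-0.0015,0.107,0,0.2,0,0,0.0015,-0.0015,0.112,0,0.2,0,0,0.0015,-0.0015,0.115,0,0.2,0,0,0.0015,-0.0015,0.115,0,0.2,0,0]
}}

```text
t: 14.85
eef_pos: [0.5883, 0.1841, 0.1013]
tool_rot: [-0.001, 0.998, 0.065, -0.0]
contact_force: [-0.5, -0.1, -4.8]
gripper_width: 0.289
grasp_force: 79.9
```

```bash
python3 s.py
```

```text
jig 0.3576 0.0414 z 0.1013 h 1.7 t 14.85 [-0.46 -0.08 -4.76] [-0.002  0.025 -0.073] [-6.0e-04 -1.1e-03 -1.0e+00]
[-0.0002  0.0023 -0.0987 -0.0003]
```

Not yet seated; a touch lower.

>>> {"fn": "arm_command", "kwargs": {
  "commands": [0,0.002,0.001,0,0,0,0,0,0.002,0.002,0,0,0,0,0,0.002,0.003,0,0,0,0,0,0.002,0.0035,0,0,0,0,0,0.002,0.0035,0,0,0,0]
}}

```text
t: 15.35
eef_pos: [0.5884, 0.1818, 0.0983]
tool_rot: [-0.0, 0.998, 0.064, -0.0]
contact_force: [-3.2, -2.1, 5.4]
gripper_width: 0.296
grasp_force: 81.4
```

```bash
python3 s.py
```

```text
jig 0.3553 0.0409 z 0.0983 h 1.6998 t 15.35 [-3.23 -2.1   5.37] [-0.482  0.571 -0.022] [-9.e-04 -5.e-04 -1.e+00]
[ 0.      0.     -0.1017 -0.0128]
```

Seated. Opening, then rising.

>>> {"fn": "arm_command", "kwargs": {
  "commands": [0,0,-0.0005,0,0,0,0.5,0,0,-0.001,0,0,0,0.7,0,0,-0.001,0,0,0,0.9,0,0,-0.001,0,0,0,1,0,0,-0.001,0,0,0,1,0,0,-0.001,0,0,0,1]
}}

```text
t: 15.95
eef_pos: [0.5881, 0.182, 0.0981]
tool_rot: [-0.0, 0.998, 0.065, -0.001]
contact_force: [-0.1, -1.5, 0.0]
gripper_width: 0.997
grasp_force: 0.0
```

>>> {"fn": "arm_command", "kwargs": {
  "commands": [0,0,-0.01,0,0,0,1,0,0,-0.03,0,0,0,1,0,0,-0.06,0,0,0,1,0,0,-0.1,0,0,0,1,0,0,-0.14,0,0,0,1,0,0,-0.15,0,0,0,1,0,0,-0.15,0,0,0,1]
}}

```text
t: 16.65
eef_pos: [0.5895, 0.1824, 0.251]
tool_rot: [-0.001, 0.998, 0.065, 0.002]
contact_force: [-0.1, 0.3, -0.8]
gripper_width: 0.998
grasp_force: 0.0
```

```bash
python3 s.py; python3 - <<'E'
from h import *;from station import read_camera,get_obs
p,M=pose(get_obs())
for n in ("scene","top"): pickle.dump(read_camera(n),open(n+"1.pkl","wb"))
c=pickle.load(open("scene1.pkl","rb"))
cv2.imwrite("pics/c6.png",cv2.resize(c["img"][120:300,160:400],(800,600),interpolation=cv2.INTER_CUBIC)[:,:,::-1])
print(rel(p,[.47,-.19,.25,1.40]))
E
```

```text
jig 0.3561 0.0399 z 0.251 h 1.7001 t 16.65 [-0.14  0.28 -0.82] [ 0.062 -0.027 -0.008] [ 0.0032 -0.0018 -1.    ]
[-0.0011  0.0005  0.051   0.0058]
[-1.66500e-01  3.53900e-01  1.00000e-03  1.71946e+01]
```

View pics/c6.png

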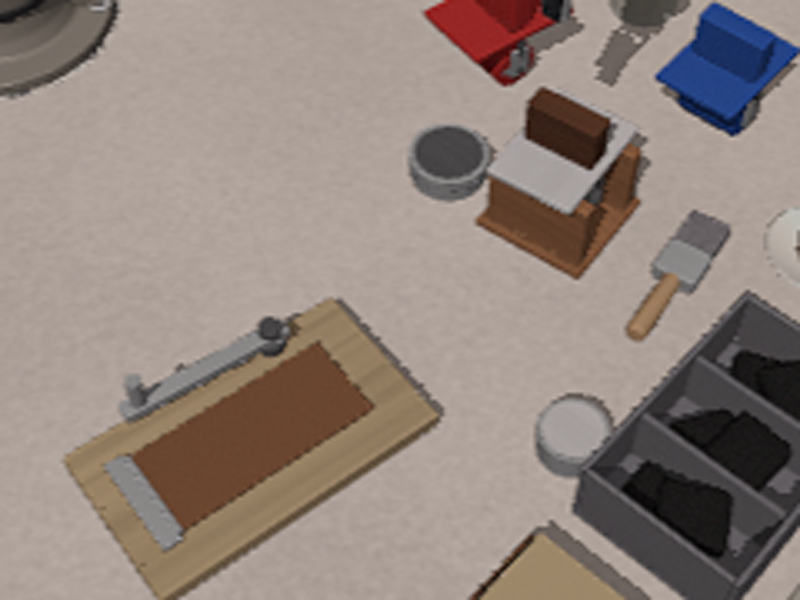

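The roller sits on its rest (scene (328,165)), the bystanders are where they were, and the board is flat. Bar pivot cap is at (241,219), peg at (200,236). Next comes the peg, pushed with shut fingers.

```bash
python3 - <<'E'
from h import *;from station import get_obs
S=pickle.load(open("scene1.pkl","rb"));T=pickle.load(open("top1.pkl","rb"))
f=lambda x,y,z:ray(S,(159.65+x/3.333,119.65+y/3.333),z)
print("peg",f(134,379,.071),"cap",f(270,325,.047))
p,M=pose(get_obs())
print(rel(p,[.446,-.212,.16,1.336]))
E
```

```text
peg [ 0.48996115 -0.22090786  0.071     ] cap [ 0.51670817 -0.10439956  0.047     ]
[-0.1913  0.372   0.0874 20.8608]
```

>>> {"fn": "arm_command", "kwargs": {
  "commands": [-0.191,0.372,0.05,0,0,20.9,0,-0.191,0.372,0.05,0,0,20.9,0,-0.191,0.372,0.05,0,0,20.9,0,-0.191,0.372,0.05,0,0,20.9,0,-0.191,0.372,0.05,0,0,20.9,0,-0.191,0.372,0.05,0,0,20.9,0,-0.191,0.372,0.05,0,0,20.9,0,-0.191,0.372,0.05,0,0,20.9,0]
}}

```text
t: 17.55
eef_pos: [0.4516, -0.1933, 0.1988]
tool_rot: [-0.0, 0.993, -0.117, -0.002]
contact_force: [0.1, -0.7, 0.6]
gripper_width: 0.002
grasp_force: 0.0
```

>>> {"fn": "arm_command", "kwargs": {
  "commands": [0,0,0,0,0,0,0,0,0,0,0,0,0,0,0,0,0,0,0,0,0]
}}

```text
t: 17.85
eef_pos: [0.4538, -0.1905, 0.1998]
tool_rot: [-0.001, 0.993, -0.117, -0.002]
contact_force: [0.5, 1.1, 0.0]
gripper_width: 0.002
grasp_force: 0.0
```

```bash
python3 - <<'E'
from h import *;from station import get_obs
o=get_obs();p,M=pose(o);print(p,o["t"],o["q"])
print(rel(p,[.446,-.212,.05,1.336]))
E
```

```text
[np.float64(0.4538335242089125), np.float64(-0.1904535392612569), np.float64(0.19981065859328107), np.float64(-1.8045959298138348)] 17.85 [ 0.37674993  0.22062444 -0.12112624  2.00765466  0.03214887  0.91872676
 -1.5656689 ]
[-0.0026  0.0228  0.1498  0.0571]
```

>>> {"fn": "arm_command", "kwargs": {
  "commands": [-0.003,0.023,0.03,0,0,0,0,-0.003,0.023,0.07,0,0,0,0,-0.003,0.023,0.11,0,0,0,0,-0.003,0.023,0.14,0,0,0,0,-0.003,0.023,0.15,0,0,0,0,-0.003,0.023,0.15,0,0,0,0,-0.003,0.023,0.15,0,0,0,0]
}}

```text
t: 18.55
eef_pos: [0.4466, -0.213, 0.0517]
tool_rot: [-0.0, 0.993, -0.117, -0.0]
contact_force: [0.2, -1.5, 0.8]
gripper_width: 0.003
grasp_force: 0.0
```

```bash
cat > arc.py <<'E'
from h import *;from station import get_obs
import sys
# args: list of "bar angle,s" -> rows relative to the measured pose
P=np.array([.5178,-.1047])
o=get_obs();p,M=pose(o)
a0=1.402+np.pi
d=np.array(p[:2])-P;print(np.round(p,4),o["t"],o["contact_force"].round(2))
# current bar-frame coordinates at tool's own heading
for a in sys.argv[1:]:
    th,s=map(float,a.split(","));w=a0+th;u=np.array([np.cos(w),np.sin(w)]);t=np.array([-u[1],u[0]])
    g=P+.12*u-s*t
    print(th,rel(p,[g[0],g[1],.05,w]).round(4),g.round(4))
E
python3 arc.py -.065,.03 -.065,.02 .07,.018 .2,.018 .33,.018 .46,.018 .59,.018 .72,.018
```

```text
[ 0.4466 -0.213   0.0517 -1.8049] 18.55 [ 0.16 -1.52  0.84]
-0.065 [ 0.0142 -0.0018  0.0017 -0.0197] [ 0.4608 -0.2145]
-0.065 [ 0.0242 -0.0018  0.0017 -0.0197] [ 0.4705 -0.2168]
0.07 [ 4.2500e-02 -5.0000e-04  1.7000e-03 -7.7546e+00] [ 0.4881 -0.2223]
0.2 [ 5.83000e-02 -1.30000e-03  1.70000e-03 -1.52031e+01] [ 0.5036 -0.2252]
0.33 [ 7.38000e-02 -4.20000e-03  1.70000e-03 -2.26515e+01] [ 0.5193 -0.226 ]
0.46 [ 8.88e-02 -9.00e-03  1.70e-03 -3.01e+01] [ 0.535  -0.2248]
0.59 [ 1.03000e-01 -1.57000e-02  1.70000e-03 -3.75484e+01] [ 0.5504 -0.2216]
0.72 [ 1.16300e-01 -2.43000e-02  1.70000e-03 -4.49969e+01] [ 0.5653 -0.2164]
```

>>> {"fn": "arm_command", "kwargs": {
  "commands": [0.014,-0.002,0.001,0,0,0,0,0.024,-0.002,0.001,0,0,0,0,0.034,-0.001,0.001,0,0,-4,0,0.0425,-0.0005,0.001,0,0,-7.75,0,0.0505,-0.001,0.001,0,0,-11.5,0,0.0583,-0.0013,0.001,0,0,-15.2,0,0.066,-0.0025,0.001,0,0,-19,0,0.0738,-0.0042,0.001,0,0,-22.65,0]
}}

```text
t: 19.35
eef_pos: [0.5196, -0.2269, 0.0504]
tool_rot: [-0.0, 0.997, 0.081, -0.0]
contact_force: [-1.4, 1.3, -0.3]
gripper_width: -0.001
grasp_force: 0.5
```

```bash
python3 arc.py .33,.018 .4,.018 .47,.018 .54,.018 .61,.018 .68,.018 .75,.018 .82,.018 .89,.018
python3 - <<'E'
from h import *;from station import read_camera
c=read_camera("scene");t=read_camera("top")
a=cv2.resize(c["img"][180:300,170:300],(416,384),interpolation=cv2.INTER_CUBIC);b=cv2.resize(t["img"][170:270,270:370],(384,384),interpolation=cv2.INTER_CUBIC)
cv2.imwrite("pics/c7.png",np.hstack([a,b])[:,:,::-1])
E
```

```text
[ 0.5196 -0.2269  0.0504 -1.4085] 19.35 [-1.36  1.27 -0.28]
0.33 [-0.0001 -0.0009  0.0004  0.062 ] [ 0.5193 -0.226 ]
0.4 [ 8.3000e-03  0.0000e+00  4.0000e-04 -3.9488e+00] [ 0.5278 -0.2256]
0.47 [ 1.6800e-02  4.0000e-04  4.0000e-04 -7.9595e+00] [ 0.5362 -0.2246]
0.54 [ 2.53000e-02  2.00000e-04  4.00000e-04 -1.19702e+01] [ 0.5446 -0.2231]
0.61 [ 3.37000e-02 -6.00000e-04  4.00000e-04 -1.59809e+01] [ 0.5528 -0.2209]
0.68 [ 4.21000e-02 -2.00000e-03  4.00000e-04 -1.99916e+01] [ 0.5608 -0.2182]
0.75 [ 5.04000e-02 -4.00000e-03  4.00000e-04 -2.40023e+01] [ 0.5686 -0.2149]
0.82 [ 5.8500e-02 -6.5000e-03  4.0000e-04 -2.8013e+01] [ 0.5762 -0.2111]
0.89 [ 6.64000e-02 -9.60000e-03  4.00000e-04 -3.20237e+01] [ 0.5835 -0.2067]
```

View pics/c7.png

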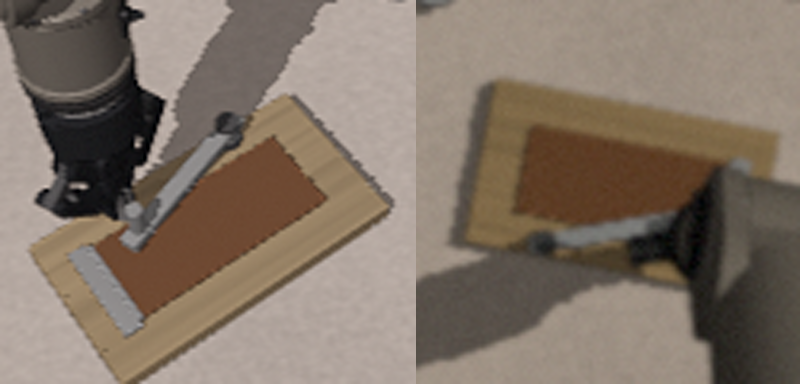

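The bar is turning ahead of the fingers: peg at scene (212,247), pivot at (241,219). The force is about 2 N, so I continue along the arc.

>>> {"fn": "arm_command", "kwargs": {
  "commands": [0.0083,0,0.0004,0,0,-3.95,0,0.0168,0.0004,0.0004,0,0,-7.95,0,0.0253,0.0002,0.0004,0,0,-12,0,0.0337,-0.0006,0.0004,0,0,-16,0,0.0421,-0.002,0.0004,0,0,-20,0,0.0504,-0.004,0.0004,0,0,-24,0,0.0585,-0.0065,0.0004,0,0,-28,0,0.0664,-0.0096,0.0004,0,0,-32,0]
}}

```text
t: 20.25
eef_pos: [0.5825, -0.2069, 0.0495]
tool_rot: [-0.0, 0.936, 0.352, -0.001]
contact_force: [-1.1, -0.0, -0.1]
gripper_width: -0.002
grasp_force: 0.5
```

```bash
python3 arc.py .96,.018 1.03,.018 1.1,.018 1.17,.018 1.24,.018 1.31,.018 1.38,.018 1.45,.018
```

```text
[ 0.5825 -0.2069  0.0495 -0.8521] 20.25 [-1.14 -0.   -0.11]
0.96 [ 9.4000e-03  1.4000e-03 -5.0000e-04 -4.1537e+00] [ 0.5905 -0.2019]
1.03 [ 1.7900e-02  1.8000e-03 -5.0000e-04 -8.1644e+00] [ 0.5971 -0.1965]
1.1 [ 2.64000e-02  1.60000e-03 -5.00000e-04 -1.21751e+01] [ 0.6033 -0.1908]
1.17 [ 3.48000e-02  7.00000e-04 -5.00000e-04 -1.61858e+01] [ 0.6091 -0.1846]
1.24 [ 4.32000e-02 -7.00000e-04 -5.00000e-04 -2.01965e+01] [ 0.6145 -0.178 ]
1.31 [ 5.14000e-02 -2.70000e-03 -5.00000e-04 -2.42072e+01] [ 0.6194 -0.171 ]
1.38 [ 5.95000e-02 -5.30000e-03 -5.00000e-04 -2.82179e+01] [ 0.6238 -0.1638]
1.45 [ 6.74000e-02 -8.40000e-03 -5.00000e-04 -3.22286e+01] [ 0.6277 -0.1562]
```

>>> {"fn": "arm_command", "kwargs": {
  "commands": [0.0094,0.001,-0.0005,0,0,-4.15,0,0.0179,0.0018,-0.0005,0,0,-8.15,0,0.0264,0.0016,-0.0005,0,0,-12.2,0,0.0348,0.0007,-0.0005,0,0,-16.2,0,0.0432,-0.0007,-0.0005,0,0,-20.2,0,0.0514,-0.0027,-0.0005,0,0,-24.2,0,0.0595,-0.0053,-0.0005,0,0,-28.2,0,0.0674,-0.0084,-0.0005,0,0,-32.2,0]
}}

```text
t: 21.05
eef_pos: [0.6275, -0.1564, 0.0499]
tool_rot: [-0.0, 0.802, 0.597, -0.001]
contact_force: [-0.8, -1.4, -0.9]
gripper_width: 0.001
grasp_force: 0.5
```

```bash
python3 arc.py 1.45,.018 1.5,.018 1.55,.018 1.571,.018 1.571,.016  1.571,.014
```

```text
[ 0.6275 -0.1564  0.0499 -0.2903] 21.05 [-0.77 -1.39 -0.92]
1.45 [ 0.0002  0.0001 -0.0001 -0.0394] [ 0.6277 -0.1562]
1.5 [ 6.2000e-03  8.0000e-04 -1.0000e-04 -2.9042e+00] [ 0.6301 -0.1507]
1.55 [ 1.230e-02  1.300e-03 -1.000e-04 -5.769e+00] [ 0.6323 -0.145 ]
1.571 [ 1.4800e-02  1.4000e-03 -1.0000e-04 -6.9722e+00] [ 0.6331 -0.1426]
1.571 [ 1.6800e-02  1.1000e-03 -1.0000e-04 -6.9722e+00] [ 0.6334 -0.1406]
1.571 [ 1.8800e-02  9.0000e-04 -1.0000e-04 -6.9722e+00] [ 0.6337 -0.1386]
```

>>> {"fn": "arm_command", "kwargs": {
  "commands": [0.003,0.0005,0,0,0,-1.5,0,0.006,0.0008,0,0,0,-3,0,0.009,0.001,0,0,0,-4.5,0,0.012,0.0013,0,0,0,-6,0,0.0135,0.0013,0,0,0,-7,0,0.0145,0.0013,0,0,0,-7,0,0.0145,0.0013,0,0,0,-7,0]
}}

```text
t: 21.75
eef_pos: [0.6324, -0.1451, 0.0497]
tool_rot: [0.0, 0.765, 0.645, -0.002]
contact_force: [-1.7, -6.6, 2.8]
gripper_width: -0.0
grasp_force: 3.1
```

>>> {"fn": "arm_command", "kwargs": {
  "commands": [0.001,0,0,0,0,0,0,0.002,0,0,0,0,0,0,0.002,0,0,0,0,0,0]
}}

```text
t: 22.05
eef_pos: [0.6324, -0.145, 0.0498]
tool_rot: [0.001, 0.765, 0.644, -0.003]
contact_force: [-2.7, -9.1, 3.4]
gripper_width: -0.001
grasp_force: 4.7
```

Force rises with no motion, so the bar is on its stop. I back off, rise and check.

>>> {"fn": "arm_command", "kwargs": {
  "commands": [-0.008,0,0,0,0,0,0,-0.025,0,0,0,0,0,0,-0.035,0,-0.005,0,0,0,0,-0.035,0,-0.04,0,0,0,0,-0.035,0,-0.08,0,0,0,0,-0.035,0,-0.13,0,0,0,0,-0.035,0,-0.18,0,0,0,0,-0.035,0,-0.2,0,0,0,0]
}}

```text
t: 22.85
eef_pos: [0.6297, -0.1754, 0.2558]
tool_rot: [0.002, 0.764, 0.645, 0.002]
contact_force: [0.4, 1.0, -0.4]
gripper_width: -0.001
grasp_force: 0.0
```

>>> {"fn": "arm_command", "kwargs": {
  "commands": [-0.2,0.02,0,0,0,0,0,-0.2,0.02,0,0,0,0,0,-0.2,0.02,0,0,0,0,0,-0.2,0.02,0,0,0,0,0,-0.2,0.02,0,0,0,0,0,-0.2,0.02,0,0,0,0,0]
}}

```text
t: 23.45
eef_pos: [0.6126, -0.3779, 0.2489]
tool_rot: [-0.001, 0.765, 0.644, -0.0]
contact_force: [-0.6, 0.6, -0.4]
gripper_width: -0.002
grasp_force: 0.0
```

```bash
python3 - <<'E'
from h import *;from station import read_camera,get_obs
print(get_obs()["eef_pos"],get_obs()["contact_force"])
c=read_camera("scene");t=read_camera("top");pickle.dump(c,open("scene2.pkl","wb"))
a=cv2.resize(c["img"][130:310,170:370],(500,450),interpolation=cv2.INTER_CUBIC);b=cv2.resize(t["img"][150:300,170:370],(300,225),interpolation=cv2.INTER_CUBIC)
b=cv2.copyMakeBorder(b,0,225,0,0,cv2.BORDER_CONSTANT)
cv2.imwrite("pics/c8.png",np.hstack([a,b])[:,:,::-1])
E
```

```text
[ 0.6125891  -0.37793794  0.24892125] [-0.60039037  0.60423507 -0.43715997]
```

View pics/c8.png

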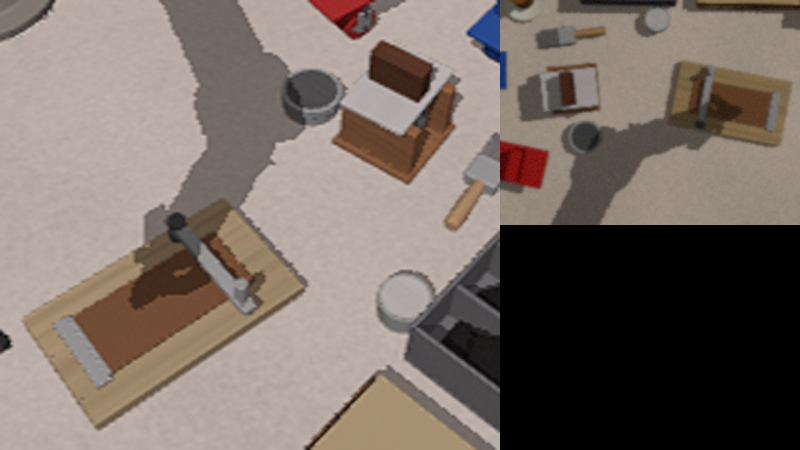

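The bar lies across the board parallel to the strip (cap at scene (240,218), peg at (266,244)), and the roller is on its rest. A quick number for the bar angle:

```bash
python3 - <<'E'
from h import *
S=pickle.load(open("scene2.pkl","rb"))
f=lambda x,y,z:ray(S,(169.7+x/2.5,129.7+y/2.5),z)
a=f(176,219,.047);b=f(241,284,.071);d=b-a;print(a,b,np.hypot(*d[:2]),np.arctan2(d[1],d[0])-(1.402-np.pi))
E
```

```text
[ 0.51592651 -0.10574779  0.047     ] [ 0.63583158 -0.12779656  0.071     ] 0.12191544044774681 1.557739065503985
```

```bash
python3 -c "
from station import hand_in;print(hand_in())"
```

```text
the job is handed in; nothing more can be done
None
```

The job is handed in, with no verdict returned. I rolled the board flat from hinged to free edge at about 10 N and hung the roller back on its rest. The hold-down bar is pushed against its stop, at about 1.56 rad by camera. Drum rotation was not measured.

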